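# Add a slotted weight to the hanger on the stake holder

## Task

Add the red slotted weight to the weight hanger that stands on the square tube: slide its slot over the rod, below the black head, until the rod is at its centre, and lay it flat on the blue weight already there, with its slot facing the opposite way to the blue one's slot so that neither can slide off. Leave the brass slotted weight where it lies.

Things in the scene. Friction and masses are not known exactly. Their poses are not given: they have to be found in the camera images.
- hanger_rod (a point): Weight hanger on a fixed dark square steel tube (80 x 80 x 280 mm, along y): pan 60 mm wide, 6 thick; upright rod 8 mm thick; black head 26 mm wide, too wide for the slots, its underside 54 and top 62 mm above the pan. Point: on the rod's axis at the pan's upper face, 86 mm above the bench; z up. Two brass stakes, 52 mm high, stand on the tube 120 and 180 mm away along +y.
- blue_weight_center (a point): Blue slotted weight lying loose on the pan, the rod in its slot: 72 mm across, 14 mm thick, two flat sides 56 mm apart parallel to its x (grip there), 20 mm wide slot from 10 mm behind the centre out through the rim along +x. Point: its centre, half-way up (7 mm above the pan; its top is 14 mm above the pan); x points out through the slot, z up. 0.3 kg.
- red_weight_center (a point): Red slotted weight to be added, lying loose and flat on the bench: 72 mm across, 14 mm thick, two flat sides 56 mm apart parallel to its x (grip there), 20 mm wide slot from 10 mm behind the centre out through the rim along +x. Point: its centre, half-way up (7 mm above the bench); x points out through the slot, z up. About 0.3 kg.
- red_weight_slot (a point): Middle of the mouth of the red weight's slot: 36 mm from its centre along its x, half-way up.
- brass_weight_center (a point): Bystander of the same shape in bare brass, lying on the bench, to be left alone: 72 mm across, 14 mm thick, two flat sides 56 mm apart parallel to its x (grip there), 20 mm wide slot from 10 mm behind the centre out through the rim along +x. This point is its centre, 7 mm above the bench; x points out through its slot.
There are look-alikes about, which are no part of the job. What is meant by the part that bears red_weight_center is not green or purple, and is the larger of those in its own colour.

How it is judged:
At the end, for the whole second after the job is handed in: Red lies flat (7 degrees) on blue: centre 16-26 mm above the pan, within 15 mm of the rod axis, its slot mouth at least 12 mm behind blue's centre along blue's slot (slots about 110 degrees or more apart). Blue still on the pan: centre 3-11 mm above it, within 15 mm of the axis (horizontal distance between each of red_weight_center, blue_weight_center and hanger_rod below 0.015 m and z of red_weight_center in the frame of hanger_rod between 0.016 and 0.026 m and angle between red_weight_center's own z axis and vertical below 0.12 rad and x of red_weight_slot in the frame of blue_weight_center below -0.012 m and z of blue_weight_center in the frame of hanger_rod between 0.003 and 0.011 m); the robot touches nothing.
It fails at once if the brass weight is moved more than 30 mm (distance of brass_weight_center from where it was at the start of the episode above 0.03 m).
It also fails if it takes over 42 s, if anything falls off the work surface, if the arm or the gripper's body presses on something with over 40 N, if the wrist force passes 120 N, or if a joint passes its speed limit or range.

## Robot

A 6-joint arm with a two-finger parallel gripper is mounted at the origin on the work surface. World frame = base frame: x ahead of the robot, y to its left, z up, the work surface at z = 0. Lengths are in m, angles in rad, forces in N, time in s.
With the tool pointing down it reaches from about 0.3 to 0.875 m from the base axis. Payload 6.4 kg.
Tool frame: the origin (TCP) lies midway between the tips of the shut fingers; the grasp point (between the pads) lies ctrl.grip_depth behind it (ctrl.grip_depth is the distance from the TCP to the grasp point, in m); x points along the fingers, y is the direction in which the jaws open and shut, and the axes are right-handed (so a half turn about x gives the same grasp; the last joint's range is limited). The gripper opens to 85 mm and grips with 20 to 120 N. Pads are 22 mm wide; open, the fingers measure 114 mm over their backs; the gripper's body (76 mm by 85 mm) begins 54 mm behind the grasp point. The pads swing forward as they close: fully open they stand 13 mm farther back than shut.
Start: joints at [0.938, 0.181, 1.607, -0, 1.354, -0.206], TCP at [0.238, 0.523, 0.231] pointing down, gripper open.
Joint ranges: [-2.99, 2.99], [-0.89, 2.07], [0.3, 2.58], [-1.14, 4.28], [0, 2.63], [-3.12, 3.12]. Speed limits (rad/s): [2.57, 2.57, 3.01, 3.14, 3.14, 3.14].

## Interface

Orientations are given as a unit quaternion [w, x, y, z].
In Python, from bench import ctrl gives the robot as it stands.
- The arm moves only by the tool carry_out, never from a script. Its argument "motion" is one flat list of numbers, 7 for each row, row after row: the turn, a rotation vector about the tool's x, y, z in degrees, then the shift along the tool's x, y, z in m, then the gripper's target within -1 to 1 (shut at 1, half-way at 0, fully open at -1). A call has 1 to 10 rows; each row shifts and turns the pose as measured when the row begins, along the tool's axes as they then stand; what a row does not reach is not made up. A row lasts 1/10 s, in which the tool goes at most 50 mm and 8.59 degrees, less where a joint would pass 70% of its speed; a pose out of reach is approached as far as the arm can. A call with a gripper value outside its range is refused whole. The fingers move at their own pace and stop on an object; the grip force is fixed at half the most. Time passes only in rows, so rows that do not move let the fingers close. It gives the time, the measured TCP pose, the force and the opening at its end, in the units of the state.
- ctrl.get_obs(): the state, without advancing time (a new reading comes with each control period).
- ctrl.camera(name): name is "scene" or "top"; returns the picture (400x640x3 uint8, blue, green, red); there is no depth.
- ctrl.camera_params(name): a dict with "mtx" (3x3 intrinsics, pixels), "pose" (4x4, takes a point from camera to world coordinates). Camera axes: x right, y down, z forward; pixel columns grow to the right and rows downward; lengths in m; the calibration is good to about 2 mm. A picture is of the moment at which its call begins. camera_params takes no time and is no camera call.
- ctrl.hand_in(): hands the job in, once; it reports no verdict.
Trained networks look in the newest picture that a camera, given by its name, has taken for a name from the list of things; names that differ only in an ending like _2 or _b are one class to them, and where a whole thing is asked for, a point or a joint stands for the part that bears it (a point fixed in the world has none). Each returns a list of dicts, best first, with "conf" (0 to 1); they miss things now and then, are a little off and sometimes report something else, mostly with a low value. They report only what shows in the picture. A call takes as long as a camera call. They do not tell look-alikes from the thing itself.
- ctrl.boxes_of(camera, thing): "point" ([x, y, z] in m, in the coordinates of the camera as it stood for that picture, good to about 4 mm: the middle of the surface that is visible of it).
- ctrl.trace(camera, thing): "pixels" (400x640 bool, what is visible of it).
- ctrl.landmark_of(camera, thing): "point" ([x, y, z] in m, in the coordinates of the camera as it stood for that picture, good to about 4 mm: a listed point, or the origin of a listed thing).
The state is a dict: "time_s": time; "q": joint angles; "dq": joint speeds; "joint_efforts": joint torques, N m; "eef_pos": TCP position; "eef_rot": TCP orientation; "wrist_force": force on the tool from outside, world axes, zero at the start; "torque": the same for the moment, N m; "opening": opening from 0.0 (shut) to 1.0 (fully open).
Only numpy, scipy, OpenCV 4.12 (cv2) and the standard library are available. Lean on these libraries where they do the work, as an engineer would, in place of code of your own. Each camera call takes 0.05 s, during which the arm holds its last target. There are 200 camera calls.

## Working session

There is one attempt and no reset: what is moved stays moved. The work goes in short steps, Python scripts to look and compute and a tool call to move; the robot and the scene stay as the last step left them, time stands still between calls to the robot, and variables do not carry over. Pictures are saved under pics/ and viewed, about 8 in all and at most 12, crops included, and the job is handed in when it is done.

Besides the shell and the picture viewer there is one more tool, called after "Emit:" in YAML: its name, and indented under it one key for each argument. carry_out: Moves the arm, as the interface text tells. Its arguments: {"type":"object","properties":{"motion":{"type":"array"}},"required":["motion"]}

```bash
mkdir -p pics; cat > h.py <<'E'
import numpy as np, cv2
from bench import ctrl
from scipy.spatial.transform import Rotation as R
def w(cam,p):
    T=np.array(ctrl.camera_params(cam)["pose"]); return T[:3,:3]@np.array(p)+T[:3,3]
def ray(cam,u,v,z):
    P=ctrl.camera_params(cam);T=np.array(P["pose"]);d=T[:3,:3]@np.linalg.solve(np.array(P["mtx"]),[u,v,1.])
    return T[:3,3]+d*(z-T[2,3])/d[2]
def proj(cam,p):
    P=ctrl.camera_params(cam);T=np.array(P["pose"]);c=np.array(P["mtx"])@(T[:3,:3].T@(np.array(p)-T[:3,3]));return c[:2]/c[2]
E
python3 - <<'E'
from h import *
np.set_printoptions(precision=4,suppress=True)
for c in("scene","top"):
    im=ctrl.camera(c); cv2.imwrite(f"pics/{c}0.png",im)
    for n in("hanger_rod","blue_weight_center","red_weight_center","red_weight_slot","brass_weight_center"):
        for d in ctrl.landmark_of(c,n)[:4]:
            p=w(c,d["point"]);print(c,n,round(d["conf"],2),p,proj(c,p))
o=ctrl.get_obs();print(o,ctrl.grip_depth)
E
```

```text
scene hanger_rod 0.96 [0.5905 0.1289 0.0857] [418.7924 247.9448]
scene blue_weight_center 0.6 [0.5909 0.1261 0.0944] [417.94   243.8469]
scene red_weight_center 0.83 [ 0.5135 -0.0111  0.0063] [358.9982 230.8587]
scene red_weight_center 0.8 [ 0.6167 -0.3379  0.0075] [206.9056 211.1385]
scene red_weight_center 0.68 [ 0.5958 -0.1227  0.0081] [293.5934 236.2726]
scene red_weight_center 0.58 [ 0.604  -0.2183  0.0077] [253.6615 224.3851]
scene red_weight_slot 0.8 [ 0.6153 -0.143   0.0039] [280.3427 240.1963]
scene red_weight_slot 0.76 [ 0.6018 -0.3744  0.0079] [199.1096 202.7888]
scene red_weight_slot 0.7 [ 0.6407 -0.2127  0.0038] [245.5712 236.6518]
scene red_weight_slot 0.66 [0.5045 0.0124 0.0032] [370.7915 233.0051]
scene brass_weight_center 0.77 [ 0.444  -0.1039  0.0032] [334.4864 202.0306]
top hanger_rod 0.72 [0.5873 0.1251 0.0857] [227.2566 176.9342]
top hanger_rod 0.66 [ 0.6406 -0.2194  0.0026] [376.1723 157.5649]
top blue_weight_center 0.91 [0.5898 0.1266 0.0901] [226.1506 175.5556]
top red_weight_center 0.64 [ 0.606  -0.2183  0.0073] [376.6196 171.2094]
top red_weight_center 0.6 [
[... 320 characters left out ...]
214.2565]
top red_weight_slot 0.68 [ 0.6213 -0.1409  0.0074] [344.6203 165.6452]
top red_weight_slot 0.55 [ 0.6049 -0.3749  0.0026] [439.9414 170.6096]
top brass_weight_center 0.64 [ 0.4436 -0.105   0.007 ] [331.8777 239.5679]
{'time_s': 0.6, 'q': array([ 0.9377,  0.1808,  1.607 ,  0.    ,  1.3538, -0.2063]), 'dq': array([ 0.0001,  0.0015,  0.0004, -0.0024, -0.    , -0.001 ]), 'joint_efforts': array([ -0.0002, -44.46  , -35.152 ,  -0.0003,   0.0009,   0.    ]), 'eef_pos': array([0.238 , 0.5234, 0.2313]), 'eef_rot': array([ 0.6911,  0.1498,  0.6911, -0.1497]), 'wrist_force': array([-0.0918, -0.9697,  0.4889]), 'torque': array([ 0.0342,  0.0029, -0.0362]), 'opening': 1.0005428453148284} 0.0187
```

View pics/scene0.png

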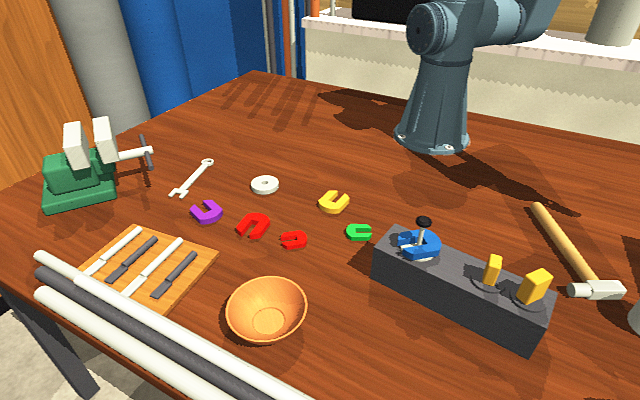

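View pics/top0.png

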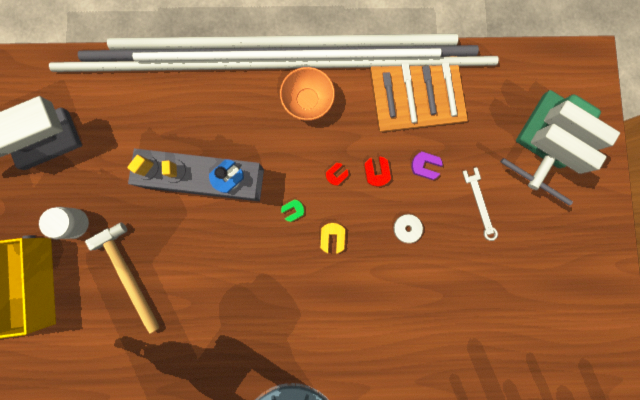

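The scene view shows the red candidates at (253,224, large) and (293,240, small), and the hanger at (420,243). In the top view the large red one is at (377,171) with its slot pointing up (+x), the small one is at (337,174), and the hanger is at (226,175). Next I'll fit the outlines to get exact poses.

```bash
cat > fit.py <<'E'
from h import *
from scipy.optimize import minimize
t=np.linspace(-np.pi,np.pi,145)
base=np.c_[36*np.cos(t),np.clip(36*np.sin(t),-28,28)]/1000
W=4
def render(cam,x,y,a,z):
    m=np.zeros((400*W,640*W),np.uint8); c,s=np.cos(a),np.sin(a)
    sl=np.array([[-10,-10],[40,-10],[40,10],[-10,10]])/1000
    for zz in np.linspace(z-.007,z+.007,6):
        k=np.zeros_like(m)
        for P,v in((base,1),(sl,0)):
            Q=np.array([proj(cam,[x+c*p[0]-s*p[1],y+s*p[0]+c*p[1],zz]) for p in P])
            cv2.fillPoly(k,[np.round((Q+.5)*W).astype(np.int32)],v)
        m|=k
    return cv2.resize(m.astype(np.float32),(640,400),interpolation=cv2.INTER_AREA)
def fit(masks,x0,z,ign={}):
    def cost(p):
        return sum(np.abs((render(c,p[0]+x0[0],p[1]+x0[1],p[2]*20+x0[2],z)-m)*(1-ign.get(c,0))).sum()/m.sum() for c,m in masks.items())
    r=minimize(cost,[0,0,0],method="Nelder-Mead",options=dict(initial_simplex=[[0,0,0],[.005,0,0],[0,.005,0],[0,0,.01]],maxiter=90))
    return np.array([r.x[0]+x0[0],r.x[1]+x0[1],r.x[2]*20+x0[2]]),r.fun
E
python3 - <<'E'
from fit import *
np.set_printoptions(precision=4,suppress=True)
def hsv(c): return cv2.cvtColor(cv2.imread(f"pics/{c}0.png"),cv2.COLOR_BGR2HSV)
mr={};mb={};ig={}
for c in("scene","top"):
    H=hsv(c);h,s,v=[H[...,i].astype(int) for i in range(3)]
    u,vv=proj(c,[.605,-.218,.007]).astype(int)
    r=(((h<4)|(h>172))&(s>190)&(v>80)).astype(np.uint8)
    n,l=cv2.connectedComponents(r); ids=np.bincount(l[vv-15:vv+16,u-15:u+16].ravel())
    ids[0]=0; mr[c]=(l==ids.argmax()).astype(np.float32)
    u,vv=proj(c,[.59,.127,.093]).astype(int)
    b=((h>98)&(h<120)&(s>120)&(v>50)); k=np.zeros_like(b);k[vv-28:vv+28,u-28:u+28]=1
    mb[c]=(b&k).astype(np.float32); 
    hu=proj(c,[.589,.127,.144]);g=np.zeros((400,640),np.uint8);
    cv2.line(g,tuple(hu.astype(int)),tuple(proj(c,[.589,.127,.09]).astype(int)),1,6);cv2.circle(g,tuple(hu.astype(int)),9,1,-1);ig[c]=g
    print(c,mr[c].sum(),mb[c].sum())
cs=("scene","top")
for sel in(("scene",),("top",),cs):
    print("red",sel,*fit({c:mr[c] for c in sel},[.605,-.218,.1],.007))
best=min((fit({c:mb[c] for c in cs},[.589,.127,a],.093,ig) for a in np.arange(0,6.2,.785)),key=lambda f:f[1])
print("blue",*best)
for c in cs: print("blue",c,*fit({c:mb[c]},best[0],.093,ig))
for c in cs:
    d=[x for _ in range(1) for x in ctrl.landmark_of(c,"hanger_rod")]
tiles=[]
for c in cs:
    im=cv2.imread(f"pics/{c}0.png"); 
    u,v=proj(c,[.59,.127,.1]).astype(int)
    a=cv2.resize(im[v-40:v+40,u-40:u+40],(400,400),interpolation=cv2.INTER_CUBIC)
    tiles.append(a)
    print(c,"crop origin",u-40,v-40,"x5; head",proj(c,[.589,.127,.148]))
cv2.imwrite("pics/crop.png",np.hstack(tiles))
E
```

```text
scene 572.0 914.0
top 434.0 529.0Traceback (most recent call last):
  File "<stdin>", line 19, in <module>
  File "fit.py", line 19, in fit
    r=minimize(cost,[0,0,0],method="Nelder-Mead",options=dict(initial_simplex=[[0,0,0],[.005,0,0],[0,.005,0],[0,0,.01]],maxiter=90))
    res = _minimize_neldermead(fun, x0, args, callback, bounds=bounds,
                               **options)
    fsim[k] = func(sim[k])
              ~~~~^^^^^^^^
    fx = function(np.copy(x), *(wrapper_args + args))
  File "fit.py", line 18, in cost
    return sum(np.abs((render(c,p[0]+x0[0],p[1]+x0[1],p[2]*20+x0[2],z)-m)*(1-ign.get(c,0))).sum()/m.sum() for c,m in masks.items())
  File "fit.py", line 18, in <genexpr>
    return sum(np.abs((render(c,p[0]+x0[0],p[1]+x0[1],p[2]*20+x0[2],z)-m)*(1-ign.get(c,0))).sum()/m.sum() for c,m in masks.items())
                       ~~~~~~^^^^^^^^^^^^^^^^^^^^^^^^^^^^^^^^^^^^^^^^^
  File "fit.py", line 12, in render
    Q=np.array([proj(cam,[x+c*p[0]-s*p[1],y+s*p[0]+c*p[1],zz]) for p in P])
                ~~~~^^^^^^^^^^^^^^^^^^^^^^^^^^^^^^^^^^^^^^^^^^
  File "h.py", line 10, in proj
    P=ctrl.camera_params(cam);T=np.array(P["pose"]);c=np.array(P["mtx"])@(T[:3,:3].T@(np.array(p)-T[:3,3]));return c[:2]/c[2]
ValueError: time passes only in moves, steps and waits
```

```bash
cat >> h.py <<'E'
CP={c:ctrl.camera_params(c) for c in("scene","top")}
def proj(cam,p):
    P=CP[cam];T=np.array(P["pose"]);c=((np.atleast_2d(p)-T[:3,3])@T[:3,:3])@np.array(P["mtx"]).T;c=c[:,:2]/c[:,2:];return c if np.ndim(p)>1 else c[0]
E
sed -i 's/Q=np.array(\[proj.*/Q=proj(cam,np.c_[x+c*P[:,0]-s*P[:,1],y+s*P[:,0]+c*P[:,1],0*P[:,0]+zz])/' fit.py
cat > m.py <<'E'
from fit import *
np.set_printoptions(precision=4,suppress=True)
def hsv(c): return cv2.cvtColor(cv2.imread(f"pics/{c}0.png"),cv2.COLOR_BGR2HSV)
mr={};mb={};ig={}
for c in("scene","top"):
    H=hsv(c);h,s,v=[H[...,i].astype(int) for i in range(3)]
    u,vv=proj(c,[.605,-.218,.007]).astype(int)
    r=(((h<4)|(h>172))&(s>190)&(v>80)).astype(np.uint8)
    n,l=cv2.connectedComponents(r); ids=np.bincount(l[vv-15:vv+16,u-15:u+16].ravel())
    ids[0]=0; mr[c]=(l==ids.argmax()).astype(np.float32)
    u,vv=proj(c,[.59,.127,.093]).astype(int)
    b=((h>98)&(h<120)&(s>120)&(v>50)); k=np.zeros_like(b);k[vv-28:vv+28,u-28:u+28]=1
    mb[c]=(b&k).astype(np.float32); 
    hu=proj(c,[.589,.127,.144]);g=np.zeros((400,640),np.uint8);
    cv2.line(g,tuple(hu.astype(int)),tuple(proj(c,[.589,.127,.09]).astype(int)),1,6);cv2.circle(g,tuple(hu.astype(int)),9,1,-1);ig[c]=g
    print(c,mr[c].sum(),mb[c].sum())
cs=("scene","top")
for sel in(("scene",),("top",),cs):
    print("red",sel,*fit({c:mr[c] for c in sel},[.605,-.218,.1],.007))
best=min((fit({c:mb[c] for c in cs},[.589,.127,a],.093,ig) for a in np.arange(0,6.2,.785)),key=lambda f:f[1])
print("blue",*best)
for c in cs: print("blue",c,*fit({c:mb[c]},best[0],.093,ig))
tiles=[]
for c in cs:
    im=cv2.imread(f"pics/{c}0.png"); 
    u,v=proj(c,[.59,.127,.1]).astype(int)
    tiles.append(cv2.resize(im[v-40:v+40,u-40:u+40],(400,400),interpolation=cv2.INTER_CUBIC))
    print(c,"crop origin",u-40,v-40,"x5; head",proj(c,[.589,.127,.148]))
cv2.imwrite("pics/crop.png",np.hstack(tiles))
E
python3 m.py
```

```text
scene 572.0 914.0
top 434.0 529.0
red ('scene',) [ 0.6061 -0.2191  0.1356] 0.0706949308514595
red ('top',) [ 0.607  -0.2192  0.1343] 0.17252303659915924
red ('scene', 'top') [ 0.6063 -0.2193  0.1326] 0.24876031279563904
blue [0.5884 0.1262 5.4254] 0.15706810355186462
blue scene [0.5878 0.1257 5.4355] 0.05306345596909523
blue top [0.5889 0.1267 5.4388] 0.08270321041345596
scene crop origin 379 201 x5; head [424.0394 219.1347]
top crop origin 184 134 x5; head [219.3285 171.5231]
```

View pics/crop.png

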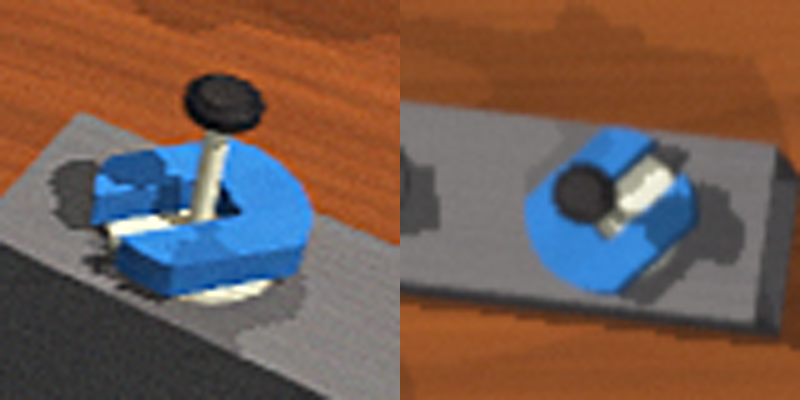

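Both crops fit well: blue's slot points up-right in the top view at about -49 deg, and red's yaw is about 7.7 deg. I'll now get the rod position from the head and plan the gripper yaw.

```bash
cat >> h.py <<'E'
np.set_printoptions(precision=4,suppress=True)
def go(x,y,z,yaw):
    "remaining turn (deg, tool axes) and shift (tool axes) to TCP xyz with tool y-axis at yaw (deg), pointing down"
    o=ctrl.get_obs();q=o["eef_rot"];A=R.from_quat([q[1],q[2],q[3],q[0]])
    t=np.radians(yaw);X=np.array([0,0,-1.]);Y=np.array([np.cos(t),np.sin(t),0]);B=R.from_matrix(np.c_[X,Y,np.cross(X,Y)])
    print("t",o["time_s"],"pos",o["eef_pos"],"yaw",np.degrees(np.arctan2(*A.as_matrix()[[1,0],1])),"q",o["q"],"open",o["opening"],"F",o["wrist_force"])
    print("turn",(A.inv()*B).as_rotvec(degrees=True),"shift",A.inv().apply(np.array([x,y,z])-o["eef_pos"]))
E
python3 - <<'E'
from h import *
print(ray("scene",424,221.6,.146),ray("top",221,172.6,.147))
L=[]
for i in range(3):
    for c in("scene","top"):
        ctrl.camera(c)
        for d in ctrl.landmark_of(c,"hanger_rod")[:1]:
            p=w(c,d["point"]);L.append(p);print(c,p)
for y in(-82.3,97.7): go(.606,-.219,.1,y)
E
```

```text
[0.5926 0.1283 0.146 ] [0.5869 0.1239 0.147 ]
scene [0.5908 0.1279 0.0866]
top [0.5908 0.1281 0.0842]
scene [0.5884 0.1263 0.0888]
top [0.5897 0.1218 0.085 ]
scene [0.5879 0.1299 0.0883]
top [0.5877 0.1248 0.0875]
t 1.2 pos [0.238  0.5235 0.2313] yaw 65.54625161447507 q [ 0.9377  0.1808  1.607   0.      1.3538 -0.2063] open 1.0008260048254691 F [-0.1202 -0.0056  0.6035]
turn [147.8463  -0.0014   0.0029] shift [ 0.1313 -0.5235  0.6423]
t 1.2 pos [0.238  0.5235 0.2313] yaw 65.54625161447507 q [ 0.9377  0.1808  1.607   0.      1.3538 -0.2063] open 1.0008260048254691 F [-0.1202 -0.0056  0.6035]
turn [-32.1537  -0.0022  -0.001 ] shift [ 0.1313 -0.5235  0.6423]
```

Emit:
carry_out:
  motion: [0,0,0,0.002,-0.031,0.038,-0.7,0,0,0,0.002,-0.031,0.038,-0.7,0,0,0,0.002,-0.031,0.038,-0.7,0,0,0,0.002,-0.031,0.038,-0.7,0,0,0,0.002,-0.031,0.038,-0.7,0,0,0,0.002,-0.031,0.038,-0.7,0,0,0,0.002,-0.031,0.038,-0.7,0,0,0,0.002,-0.031,0.038,-0.7,0,0,0,0.002,-0.031,0.038,-0.7,0,0,0,0.002,-0.031,0.038,-0.7]

```text
time_s: 2.2
eef_pos: [0.4602, 0.0795, 0.2124]
eef_rot: [0.694, 0.147, 0.69, -0.143]
wrist_force: [0.6, -0.2, 0.3]
opening: 0.851
```

```bash
python3 -c "
from h import *
go(.606,-.219,.1,-82.3)"
```

```text
t 2.2 pos [0.4602 0.0795 0.2124] yaw 66.2664434118946 q [-0.0874 -0.0544  1.8953  0.005   1.2934 -1.2453] open 0.8506635218387849 F [ 0.5931 -0.2036  0.331 ]
turn [148.5642  -0.3979  -0.5406] shift [ 0.1122 -0.2153  0.253 ]
```

Emit:
carry_out:
  motion: [0,0,0,0.002,-0.031,0.037,-0.7,0,0,0,0.002,-0.031,0.037,-0.7,0,0,0,0.002,-0.031,0.037,-0.7,0,0,0,0.002,-0.031,0.037,-0.7,0,0,0,0.002,-0.031,0.036,-0.7,0,0,0,0.002,-0.031,0.036,-0.7,8.5,0,0,0,0,0,-0.7,8.5,0,0,0,0,0,-0.7,8.5,0,0,0,0,0,-0.7,8.5,0,0,0,0,0,-0.7]

```text
time_s: 3.2
eef_pos: [0.5911, -0.1995, 0.199]
eef_rot: [0.62, 0.348, 0.614, -0.343]
wrist_force: [-0.2, 0.2, 0.0]
opening: 0.847
```

Emit:
carry_out:
  motion: [8.5,0,0,0,0,0,-0.7,8.5,0,0,0,0,0,-0.7,8.5,0,0,0,0,0,-0.7,8.5,0,0,0,0,0,-0.7,8.5,0,0,0,0,0,-0.7,8.5,0,0,0,0,0,-0.7,8.5,0,0,0,0,0,-0.7,8.5,0,0,0,0,0,-0.7,8.5,0,0,0,0,0,-0.7,8.5,0,0,0,0,0,-0.7]

```text
time_s: 4.2
eef_pos: [0.5909, -0.2, 0.198]
eef_rot: [0.216, 0.677, 0.216, -0.67]
wrist_force: [0.5, 0.1, -0.5]
opening: 0.848
```

```bash
python3 -c "
from h import *
go(.606,-.219,.1,-82.3)"
```

```text
t 4.2 pos [ 0.5909 -0.2     0.198 ] yaw -54.446096469378574 q [-0.5204  0.3114  1.5166  0.0081  1.3072  0.4278] open 0.8483331084794791 F [ 0.4638  0.1421 -0.526 ]
turn [27.8544 -0.5823 -0.0043] shift [ 0.0981  0.024  -0.0003]
```

Emit:
carry_out:
  motion: [8.5,0,0,0.02,0,0,-0.7,8.5,0,0,0.02,0,0,-0.7,8.5,-0.5,0,0.02,0,0,-0.7,1,0,0,0,0,0,-0.7,0,0,0,0,0,0,-0.7]

```text
time_s: 4.7
eef_pos: [0.5926, -0.2004, 0.138]
eef_rot: [0.054, 0.706, 0.054, -0.704]
wrist_force: [0.5, 0.4, 0.5]
opening: 0.853
```

```bash
python3 -c "
from h import *
go(.606,-.219,.1,-82.3)"
```

```text
t 4.7 pos [ 0.5926 -0.2004  0.138 ] yaw -81.18161543770124 q [-0.5165  0.3813  1.5539  0.002   1.2034  0.8997] open 0.8528268592340252 F [0.4963 0.414  0.5222]
turn [ 1.1184 -0.2029 -0.0208] shift [ 0.038   0.0204 -0.0102]
```

Emit:
carry_out:
  motion: [1,0,0,0.018,0.02,-0.01,-0.7,0,0,0,0.02,0,0,-0.7,0,0,0,0.02,0,0,-0.7,0,0,0,0.02,0,0,-0.7,0,0,0,0,0,0,-0.7]

```text
time_s: 5.2
eef_pos: [0.611, -0.2218, 0.0658]
eef_rot: [0.056, 0.71, 0.052, -0.7]
wrist_force: [-1.3, 1.1, -0.4]
opening: 0.849
```

```bash
python3 - <<'E'
from h import *
go(.606,-.219,.002,-82.3)
ts=[]
for c in("scene","top"):
    im=ctrl.camera(c);u,v=proj(c,[.606,-.219,.03]).astype(int)
    ts.append(cv2.resize(im[v-40:v+40,u-40:u+40],(400,400),interpolation=cv2.INTER_CUBIC))
cv2.imwrite("pics/pre.png",np.hstack(ts))
E
```

```text
t 5.2 pos [ 0.611  -0.2218  0.0658] yaw -81.22607527942273 q [-0.5318  0.5135  1.53    0.0028  1.0832  0.8845] open 0.8488755901336615 F [-1.2722  1.098  -0.438 ]
turn [ 1.0767 -0.7531 -0.4196] shift [ 0.0637 -0.0041  0.0054]
```

View pics/pre.png

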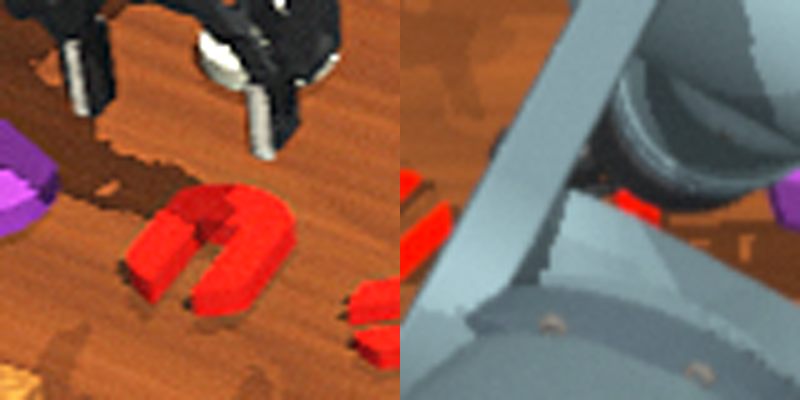

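The crops show the open fingers straddling the red weight, clear of the purple and small red ones. I'll descend.

Emit:
carry_out:
  motion: [1,-0.7,-0.4,0.015,-0.004,0.005,-0.7,0,0,0,0.015,0,0,-0.7,0,0,0,0.01,0,0,-0.7,0,0,0,0,0,0,-0.7]

```text
time_s: 5.7
eef_pos: [0.6098, -0.2208, 0.0302]
eef_rot: [0.05, 0.709, 0.046, -0.702]
wrist_force: [-0.5, 0.8, -0.4]
opening: 0.849
```

```bash
python3 -c "
from h import *
go(.606,-.219,.002,-82.3)"
```

```text
t 5.7 pos [ 0.6098 -0.2208  0.0302] yaw -82.23011188265639 q [-0.5301  0.5638  1.5392  0.0002  1.0271  0.9049] open 0.8488979908586948 F [-0.5366  0.8389 -0.3789]
turn [ 0.0717 -0.5248 -0.4015] shift [ 0.0281 -0.0025  0.0038]
```

Emit:
carry_out:
  motion: [0,-0.6,-0.5,0.012,-0.003,0.005,-0.7,0,0,0,0.01,0,0.002,-0.7,0,0,0,0.006,0,0,-0.7,0,0,0,0,0,0,-0.7]

```text
time_s: 6.1
eef_pos: [0.6016, -0.2185, -0.0009]
eef_rot: [-0.047, -0.704, -0.049, 0.707]
wrist_force: [-0.1, -0.1, -0.1]
opening: 0.847
```

```bash
python3 -c "
from h import *
go(.606,-.219,.000,-82.3)"
```

```text
t 6.1 pos [ 0.6016 -0.2185 -0.0009] yaw -82.20853206454295 q [-0.5338  0.6049  1.5522  0.0007  0.989   0.9007] open 0.8470462324347445 F [-0.0775 -0.1358 -0.1315]
turn [0.0918 0.1797 0.1825] shift [-0.0009  0.0011 -0.0043]
```

Emit:
carry_out:
  motion: [0,0,0,-0.001,0.001,-0.003,-0.7,0,0,0,0,0,0,-0.7,0,0,0,0,0,0,1,0,0,0,0,0,0,1,0,0,0,0,0,0,1,0,0,0,0,0,0,1,0,0,0,0,0,0,1,0,0,0,0,0,0,1]

```text
time_s: 6.9
eef_pos: [0.6059, -0.2196, 0.0013]
eef_rot: [-0.047, -0.705, -0.049, 0.706]
wrist_force: [0.0, 0.3, -2.0]
opening: 0.631
```

```bash
python3 -c "
from h import *
go(.606,-.219,.180,-82.3)"
```

```text
t 6.9 pos [ 0.6059 -0.2196  0.0013] yaw -82.20272398954735 q [-0.5318  0.6079  1.5414  0.0007  0.9945  0.9025] open 0.630549218461871 F [ 0.0139  0.3397 -2.005 ]
turn [0.0973 0.0799 0.1059] shift [-0.1787 -0.0009  0.0001]
```

Emit:
carry_out:
  motion: [0,0,0,-0.02,0,0,1,0,0,0,-0.04,0,0,1,0,0,0,-0.04,0,0,1,0,0,0,-0.04,0,0,1,0,0,0,-0.04,0,0,1,0,0,0,0,0,0,1,0,0,0,0,0,0,1]

```text
time_s: 7.6
eef_pos: [0.6023, -0.2176, 0.1816]
eef_rot: [-0.045, -0.701, -0.051, 0.71]
wrist_force: [-1.3, 0.2, -4.7]
opening: 0.632
```

```bash
python3 - <<'E'
from h import *
go(.645,.062,.180,41.1)
im=ctrl.camera("scene");cv2.imwrite("pics/lift.png",im[60:360,60:560])
E
```

```text
t 7.6 pos [ 0.6023 -0.2176  0.1816] yaw -82.21250532100738 q [-0.5321  0.3776  1.4645  0.0007  1.3147  0.9026] open 0.6324492693521019 F [-1.2873  0.1671 -4.6652]
turn [-123.3064   -0.2318    1.0388] shift [ 0.0034 -0.2712 -0.0802]
```

View pics/lift.png

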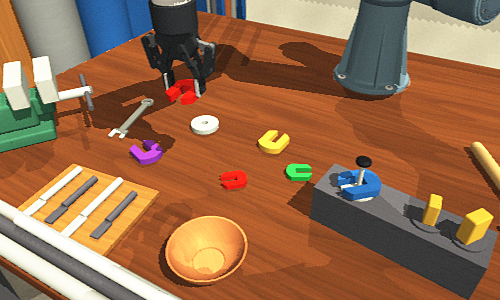

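The red weight is lifted at (182,92) in the crop, level in the jaws. Next I'll turn it and carry it over.

Emit:
carry_out:
  motion: [-8.5,0,0,0,0,0,1,-8.5,0,0,0,0,0,1,-8.5,0,0,0,0,0,1,-8.5,0,0,0,0,0,1,-8.5,0,0,0,0,0,1,-8.5,0,0,0,0,0,1,-8.5,0,0,0,0,0,1,-8.5,0,0,0,0,0,1,-8.5,0,0,0,0,0,1,-8.5,0,0,0,0,0,1]

```text
time_s: 8.65
eef_pos: [0.5905, -0.211, 0.1549]
eef_rot: [0.498, 0.478, 0.536, -0.486]
wrist_force: [0.1, -0.8, -3.1]
opening: 0.632
```

Emit:
carry_out:
  motion: [-8.5,0,0,0,0,0,1,-8.5,0,0,0,0,0,1,-8.5,0,0,0,0,0,1,-8.5,0,0,0,0,0,1,-3,0,0,0,0,0,1,0,0,0,0,0,0,1]

```text
time_s: 9.25
eef_pos: [0.5822, -0.2063, 0.1379]
eef_rot: [0.616, 0.293, 0.673, -0.286]
wrist_force: [-0.4, -0.2, -3.6]
opening: 0.636
```

```bash
python3 -c "
from h import *
go(.645,.062,.180,41.1)"
```

```text
t 9.25 pos [ 0.5822 -0.2063  0.1379] yaw 41.68988483452319 q [-0.5329  0.42    1.5031  0.001   1.2994 -1.2599] open 0.6363370615960088 F [-0.3865 -0.1522 -3.574 ]
turn [ 0.5367 -4.425   1.3885] shift [-0.0351  0.2243 -0.1618]
```

Emit:
carry_out:
  motion: [0.5,-4.4,1.4,-0.035,0,0,1,0,0,0,-0.005,0.028,-0.02,1,0,0,0,-0.004,0.028,-0.02,1,0,0,0,-0.003,0.028,-0.02,1,0,0,0,-0.003,0.028,-0.02,1,0,0,0,-0.003,0.028,-0.02,1,0,0,0,-0.003,0.028,-0.02,1,0,0,0,0,0,0,1]

```text
time_s: 10.05
eef_pos: [0.6279, 0.0009, 0.1788]
eef_rot: [0.632, 0.299, 0.649, -0.299]
wrist_force: [0.5, 0.0, -3.2]
opening: 0.632
```

```bash
python3 -c "
from h import *
go(.645,.062,.180,41.1)"
```

```text
t 10.05 pos [0.6279 0.0009 0.1788] yaw 39.94058610720064 q [-0.1903  0.3592  1.4951  0.006   1.3112 -0.8889] open 0.6322892754007232 F [ 0.455   0.0431 -3.2482]
turn [-1.1661 -1.2813  0.5938] shift [-0.0009  0.0523 -0.0359]
```

Emit:
carry_out:
  motion: [-1,-1.3,0.6,-0.002,0.027,-0.019,1,0,0,0,0.0,0.027,-0.018,1,0,0,0,0.02,0,0,1,0,0,0,0.02,0,0,1,0,0,0,0,0,0,1]

```text
time_s: 10.55
eef_pos: [0.642, 0.0662, 0.1329]
eef_rot: [0.64, 0.294, 0.645, -0.297]
wrist_force: [-0.5, 0.0, -4.0]
opening: 0.635
```

```bash
python3 -c "
from h import *
go(.645,.062,.115,41.1)"
```

```text
t 10.55 pos [0.642  0.0662 0.1329] yaw 40.61703309522253 q [-0.0799  0.4352  1.4904 -0.0019  1.2247 -0.7881] open 0.6347506958262519 F [-0.5367  0.044  -4.0347]
turn [-0.484  -0.2874  0.4248] shift [ 0.0179 -0.0004  0.0052]
```

Emit:
carry_out:
  motion: [-0.4,-0.3,0.4,0.009,0,0.005,1,0,0,0,0.007,0,0,1,0,0,0,0,0,0,1,0,0,0,0,0,0,1]

```text
time_s: 10.95
eef_pos: [0.6451, 0.06, 0.1154]
eef_rot: [0.643, 0.294, 0.643, -0.295]
wrist_force: [-0.0, 0.1, -3.3]
opening: 0.638
```

```bash
python3 - <<'E'
from fit import *
go(.5895,.1265,.115,41.1)
ts=[]
ms={}
for c in("scene","top"):
    im=ctrl.camera(c);cv2.imwrite(f"pics/{c}1.png",im);u,v=proj(c,[.615,.1,.12]).astype(int)
    ts.append(cv2.resize(im[v-40:v+40,u-40:u+40],(400,400),interpolation=cv2.INTER_CUBIC))
    H=cv2.cvtColor(im,cv2.COLOR_BGR2HSV).astype(int);h,s,vv=H[...,0],H[...,1],H[...,2]
    m=(((h<4)|(h>172))&(s>190)&(vv>80));k=np.zeros_like(m);k[v-40:v+40,u-40:u+40]=1;ms[c]=(m&k).astype(np.float32);print(c,ms[c].sum())
o=ctrl.get_obs()["eef_pos"]
print(fit({"scene":ms["scene"]},[o[0],o[1],2.288],o[2]+.0057))
cv2.imwrite("pics/near.png",np.hstack(ts))
E
```

```text
t 10.95 pos [0.6451 0.06   0.1154] yaw 40.82691224002534 q [-0.0897  0.4558  1.5003 -0.001   1.1866 -0.8019] open 0.6376272663720297 F [-0.0168  0.0952 -3.2991]
turn [-0.2731 -0.0096  0.082 ] shift [ 0.0004  0.0014 -0.0867]
scene 434.0
top 76.0
(array([0.6442, 0.0616, 2.4928]), np.float64(1.5891417264938354))
```

View pics/near.png

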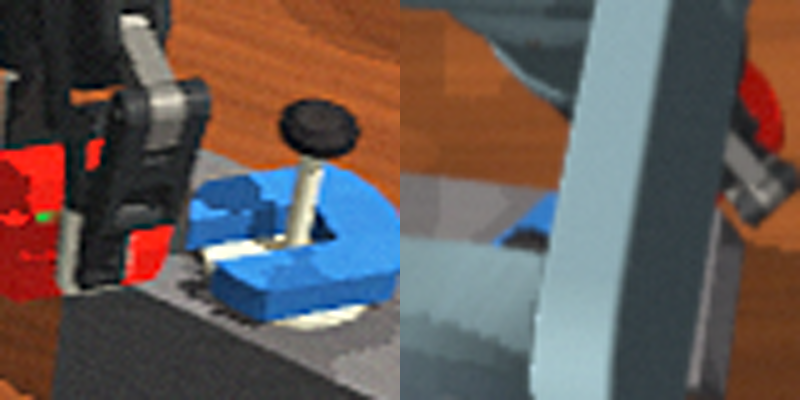

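```bash
python3 - <<'E'
from fit import *
im=cv2.imread("pics/scene1.png")
r=render("scene",.6453,.0602,np.radians(130.8),.1211)
cn,_=cv2.findContours((r>.5).astype(np.uint8),cv2.RETR_LIST,cv2.CHAIN_APPROX_NONE)
u,v=proj("scene",[.64,.07,.12]).astype(int)
a=im[v-50:v+50,u-60:u+60];a=cv2.resize(a,None,fx=5,fy=5,interpolation=cv2.INTER_CUBIC)
for c in cn: cv2.polylines(a,[((c-[u-60,v-50])*5+2).astype(np.int32)],True,(255,255,255),1)
cv2.imwrite("pics/near2.png",a)
E
```

```text
(no output)
```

View pics/near2.png

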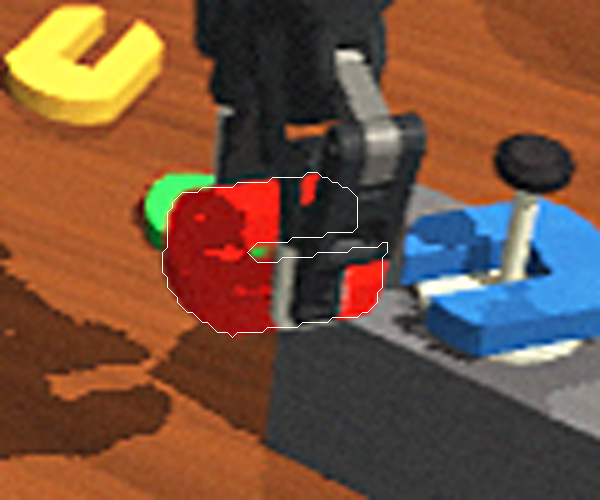

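The predicted outline matches the held red weight, so it is level and pointed as intended. Now I'll slide it in.

Emit:
carry_out:
  motion: [-0.3,0,0,0,0.0014,-0.015,1,0,0,0,0,0,-0.015,1,0,0,0,0,0,-0.01,1,0,0,0,0,0,0,1]

```text
time_s: 11.45
eef_pos: [0.6182, 0.0946, 0.1173]
eef_rot: [0.644, 0.292, 0.643, -0.292]
wrist_force: [-0.8, -0.5, -4.1]
opening: 0.631
```

```bash
python3 -c "
from h import *
go(.5895,.1265,.115,41.1)"
```

```text
t 11.45 pos [0.6182 0.0946 0.1173] yaw 41.178728469498225 q [-0.0376  0.407   1.5649 -0.0003  1.1683 -0.7561] open 0.6314577436676982 F [-0.7918 -0.4791 -4.1371]
turn [ 0.0787  0.0659 -0.0441] shift [ 0.0022 -0.0005 -0.0429]
```

Emit:
carry_out:
  motion: [0,0,0,0.002,0,-0.015,1,0,0,0,0,0,-0.015,1,0,0,0,0,0,-0.007,1,0,0,0,0,0,0,1]

```text
time_s: 11.85
eef_pos: [0.591, 0.1259, 0.1154]
eef_rot: [0.645, 0.292, 0.644, -0.292]
wrist_force: [0.1, 0.7, -3.4]
opening: 0.632
```

```bash
python3 - <<'E'
from h import *
go(.5895,.1265,.103,41.1)
im=ctrl.camera("scene");u,v=proj("scene",[.59,.127,.12]).astype(int)
cv2.imwrite("pics/in.png",cv2.resize(im[v-45:v+45,u-60:u+60],None,fx=5,fy=5,interpolation=cv2.INTER_CUBIC))
E
```

```text
t 11.85 pos [0.591  0.1259 0.1154] yaw 41.2721630714855 q [ 0.0139  0.3673  1.6239 -0.0004  1.1486 -0.7063] open 0.6316149116953043 F [ 0.0732  0.7005 -3.4072]
turn [ 0.1721  0.0813 -0.0619] shift [ 0.0124 -0.0007 -0.0015]
```

View pics/in.png

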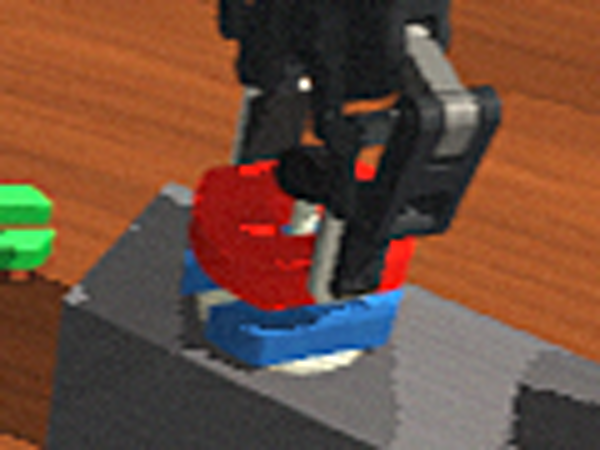

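The rod is in the slot with its lit end showing near (305,215), and the head is above red. I'll lower it now.

Emit:
carry_out:
  motion: [0,0,0,0.006,0,-0.001,1,0,0,0,0.005,0,0,1,0,0,0,0,0,0,1,0,0,0,0,0,0,1]

```text
time_s: 12.3
eef_pos: [0.5917, 0.1252, 0.1033]
eef_rot: [0.645, 0.292, 0.643, -0.292]
wrist_force: [-0.7, -0.0, -3.4]
opening: 0.638
```

```bash
python3 -c "
from h import *
go(.5895,.1265,.1013,41.1)"
```

```text
t 12.3 pos [0.5917 0.1252 0.1033] yaw 41.19116888192146 q [ 0.013   0.3836  1.6295 -0.0011  1.1257 -0.7054] open 0.6382025807183491 F [-0.6815 -0.0287 -3.4072]
turn [ 0.0911  0.1466 -0.0826] shift [ 0.002  -0.0008 -0.0024]
```

Emit:
carry_out:
  motion: [0,0,0,0.002,0,-0.002,1,0,0,0,0,0,0,1,0,0,0,0,0,0,1]

```text
time_s: 12.6
eef_pos: [0.591, 0.1262, 0.1015]
eef_rot: [0.645, 0.293, 0.642, -0.292]
wrist_force: [0.0, -0.9, -3.5]
opening: 0.634
```

```bash
python3 -c "
from h import *
go(.5895,.1265,.1013,41.1)"
```

```text
t 12.6 pos [0.591  0.1262 0.1015] yaw 41.13139777807383 q [ 0.0147  0.3848  1.6324 -0.0012  1.1209 -0.7026] open 0.6344090755262223 F [ 0.0279 -0.8941 -3.5413]
turn [ 0.0312  0.1814 -0.1157] shift [ 0.0001 -0.0009 -0.0013]
```

Emit:
carry_out:
  motion: [0,0,0,0.002,0,-0.001,1,0,0,0,0,0,0,1,0,0,0,0,0,0,1]

```text
time_s: 12.9
eef_pos: [0.5915, 0.1262, 0.1019]
eef_rot: [0.646, 0.293, 0.641, -0.292]
wrist_force: [-1.2, 0.4, -3.2]
opening: 0.634
```

Emit:
carry_out:
  motion: [0,0,0,0.003,0,-0.001,1,0,0,0,0.001,0,0,1,0,0,0,0,0,0,1]

```text
time_s: 13.2
eef_pos: [0.592, 0.1265, 0.1015]
eef_rot: [0.647, 0.292, 0.641, -0.292]
wrist_force: [0.0, 0.3, -4.0]
opening: 0.637
```

Emit:
carry_out:
  motion: [0,0,0,0,0,0,-0.4,0,0,0,0,0,0,-0.4,0,0,0,0,0,0,-0.7,0,0,0,0,0,0,-0.7,0,0,0,0,0,0,-0.7]

```text
time_s: 13.7
eef_pos: [0.5928, 0.1269, 0.1015]
eef_rot: [0.648, 0.293, 0.64, -0.292]
wrist_force: [0.3, 0.2, 1.2]
opening: 0.845
```

```bash
python3 -c "
from h import *
go(.5895,.1265,.2513,41.1)"
```

```text
t 13.7 pos [0.5928 0.1269 0.1015] yaw 41.178413975434346 q [ 0.0172  0.3847  1.6325 -0.004   1.1141 -0.6997] open 0.8446849000087189 F [0.2603 0.1961 1.1924]
turn [ 0.0769  0.5372 -0.3216] shift [-0.1499 -0.0019 -0.0005]
```

Released; I'll go straight up, clear of the head, then move back out of the view.

Emit:
carry_out:
  motion: [0,0.5,-0.3,-0.01,0,0,-0.7,0,0,0,-0.02,0,0,-0.7,0,0,0,-0.03,0,0,-0.7,0,0,0,-0.04,0,0,-0.7,0,0,0,-0.04,0,0,-0.7,0,0,0,-0.02,-0.03,-0.03,-0.7,0,0,0,0,-0.04,-0.03,-0.7,0,0,0,0,-0.04,-0.03,-0.7,0,0,0,0,-0.04,-0.03,-0.7,0,0,0,0,-0.03,-0.02,-0.7]

```text
time_s: 14.7
eef_pos: [0.3635, 0.1131, 0.2744]
eef_rot: [0.645, 0.294, 0.643, -0.292]
wrist_force: [-0.1, -0.8, 0.5]
opening: 0.851
```

```bash
cat > chk.py <<'E'
from fit import *
import sys
ts=[];mr={};ig={};k=sys.argv[1]
go(.5895,.1265,.25,41.1)
mb={}
for c in("scene","top"):
    im=ctrl.camera(c);u,v=proj(c,[.59,.127,.11]).astype(int)
    ts.append(cv2.resize(im[v-40:v+40,u-40:u+40],(400,400),interpolation=cv2.INTER_CUBIC))
    H=cv2.cvtColor(im,cv2.COLOR_BGR2HSV).astype(int);h,s,q=H[...,0],H[...,1],H[...,2]
    win=np.zeros(h.shape,bool);win[v-30:v+30,u-30:u+30]=1
    mr[c]=((((h<4)|(h>172))&(s>190)&(q>60))&win).astype(np.float32)
    g=np.zeros((400,640),np.uint8);a=proj(c,[.589,.127,.144]).astype(int);b=proj(c,[.589,.127,.1]).astype(int)
    cv2.line(g,tuple(a),tuple(b),1,6);cv2.circle(g,tuple(a),9,1,-1);ig[c]=g
    for n in("red_weight_center","red_weight_slot","blue_weight_center","hanger_rod","brass_weight_center"):
        for d in ctrl.landmark_of(c,n):
            p=w(c,d["point"])
            if np.hypot(*(p[:2]-[.59,.127]))<.07 or n[:3]=="bra": print(c,n,round(d["conf"],2),p)
cv2.imwrite(f"pics/chk{k}.png",np.hstack(ts))
for c in mr: print("red",c,mr[c].sum(),*fit({c:mr[c]},[.59,.127,np.radians(131)],.107,ig))
E
python3 chk.py 1
```

```text
t 14.7 pos [0.3635 0.1131 0.2744] yaw 41.119600277144556 q [-0.0142 -0.3332  1.9997  0.0015  1.4714 -0.732 ] open 0.8512828572196419 F [-0.1374 -0.8069  0.51  ]
turn [ 0.0195  0.0773 -0.2176] shift [0.0252 0.179  0.1385]
scene red_weight_center 0.64 [0.5914 0.1297 0.1092]
scene red_weight_slot 0.85 [0.5691 0.1587 0.1043]
scene blue_weight_center 0.74 [0.5924 0.1267 0.0923]
scene hanger_rod 0.94 [0.5882 0.1277 0.0881]
scene brass_weight_center 0.83 [ 0.4443 -0.1033  0.0036]
top red_weight_center 0.94 [0.5903 0.127  0.1057]
top red_weight_slot 0.61 [0.5669 0.1509 0.1044]
top blue_weight_center 0.71 [0.5905 0.127  0.0897]
top hanger_rod 0.65 [0.5897 0.1291 0.0854]
top brass_weight_center 0.89 [ 0.4454 -0.1063  0.0058]
top brass_weight_center 0.59 [0.5915 0.1283 0.1081]
red scene 921.0 [0.5915 0.1268 2.2977] 0.05517100915312767
red top 575.0 [0.5927 0.1272 2.2773] 0.10663043707609177
```

View pics/chk1.png

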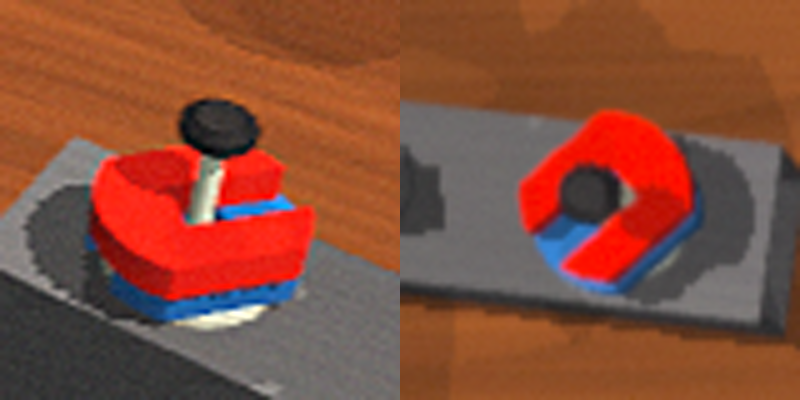

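The crops show red flat on blue with the rod in its slot and its mouth opposite blue's. Everything is in tolerance and the gripper is clear, so I'm handing in.

```bash
python3 -c "
from bench import ctrl
print(ctrl.hand_in())"
```

```text
the job is handed in; nothing more can be done
None
```

The red weight is lying flat on the blue one, with the rod in its slot and its mouth facing the opposite way. I handed the job in at about 15 s of the 42 s allowed, with the gripper open and well clear; no verdict is reported.

I picked the larger red weight up by its flat sides and turned it about 123°. I then slid it in between blue's top and the black head, lowered it and released it.

| Check after release | Measured | Needed |
|---|---|---|
| Red centre from rod axis | about 2–3 mm | under 15 mm |
| Red centre above the pan | about 20–23 mm (network only) | 16–26 mm |
| Slots apart | about 180° (red at 131°, blue at −49° before placing) | about 110° or more |
| Blue centre from rod axis | under 5 mm | under 15 mm |
| Blue centre above the pan | about 4–6 mm (network only) | 3–11 mm |
| Brass weight moved | under about 3 mm | under 30 mm |

- **Heights and tilt:** the outline fits assumed red's height and did not measure tilt; that red lies flat is judged from the pictures, where it looked flat.
- **Contact:** the wrist force showed no clear sign of touching down while lowering. After release it rose from about −4 N to +1 N, so red's weight was off the gripper.
- **False report:** the network called the placed red weight a second "brass" one at 0.59 confidence. The pictures show it is red.

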